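# Click the warming plate's thermostat wheel to its mark and start it

### The job

The pizza pan is waiting on the warming plate. With your fingertips turn the plate's big knurled thermostat wheel clockwise, click by click, until its pointer line has clicked in at the long mark, then press the round start key beside it all the way down, let it go and move clear. Only touch the wheel, never pull it up off its shaft, and leave the pan, jar, tumbler, ladle, spoon rest and pepper mill where they are.

Things in the scene. Friction and masses are not known exactly. Their poses are not given: they have to be found in the camera images.
- warmer: Fixed warming plate. In front a dark steel control pod 180 x 250 mm (its x, y), flat top 60 mm above the counter, carrying the wheel and the start key; behind it (its +x) the heated plate, on which the pan stands. Origin: on the counter under the pod's centre; +x points away from the operator's side, +y to the left, z up. The wheel's axis is at (0, +35 mm), the key's at (0, -78 mm) in this frame.
- wheel (a joint): Turn of the thermostat wheel about its upright axis, rad; grows clockwise seen from above. It has four detents, at 0, 0.524, 1.047 and 1.571, with a white mark on the pod at each, and snaps to the nearest when let go. The third (1.047) is the long mark. The wheel starts at the first or second. Leaving any detent takes about 0.06 N m at first, falling to nothing half-way to the next, where it snaps over. End stops just beyond the first and last.
- wheel_top (a point): Centre of the flat top face of the thermostat wheel, 84 mm above the counter. The wheel is an aluminium disc, knurled round its rim, 96 mm across (too wide to pinch) and 22 mm thick, 2 mm above the pod; its top is rigid to press on. Count on a friction coefficient of no more than 0.5, so pressing down with 8 to 15 N well off-centre (about 30 mm) and sweeping the fingertips round the axis carries it along.
- pointer (a point): Outer end of the black pointer line on the wheel's top, 45 mm from the axis; it turns with the wheel.
- long_mark (a point): Middle of the long white mark (23 mm; the other three are 8 mm) on the pod's top, 65 mm from the wheel's axis, where the pointer line must point; 15 degrees clockwise of the pod's +x direction.
- wheel_cap (a joint): How far the push-on wheel has been pulled up along its shaft, m: 0 seated, held down by a light spring.
- start_key_top (a point): Centre of the top of the steel start key, 28 mm across, on the pod to the right of the wheel. Pressed straight down.
- start_key (a joint): Travel of the start key, m: 0 up, 0.006 fully down; sprung, about 5 N fully down.
- pan_edge (a point): Bystander: round aluminium pizza pan, 300 mm across, 20 mm high, loose on the plate 55 mm above the counter. This point: on its rim at the side towards the wheel, 140 mm from its centre.
- jar: Bystander: glass jar with steel clamp lid, 92 mm across, 147 mm high, loose, to the right of the pod. Origin under its centre.
- tumbler: Bystander: blue plastic tumbler, 76 mm across, 110 mm high, loose, to the left of the pod. Origin under its centre.
- ladle: Bystander: stainless ladle lying on the counter, bowl 84 mm across and 30 mm high, handle 260 mm along its -x. Origin under its bowl.
- spoon_rest: Bystander: white ceramic spoon rest, 120 mm across, 22 mm high. Origin under its centre.
- mill: Bystander: turned wooden pepper mill, 56 mm across, 155 mm high. Origin under its centre.

How it is judged:
On the way, in this order (a step that is already met when the one before it is completed fails the run):
1. the wheel has clicked in at the long mark (value of joint wheel between 0.9572 and 1.1372 rad and velocity of joint wheel between -0.15 and 0.15 rad/s), for 0.3 s.
2. the start key is pressed fully down with the wheel at the long mark (value of joint wheel between 0.9572 and 1.1372 rad and value of joint start_key above 0.0048 m), for 0.05 s.
At the end, for the whole second after the job is handed in: The wheel rests in the detent at the long mark (1.047 rad, within 0.09), seated on its shaft (within 3 mm), the start key has been pressed and is up again (within 1.5 mm), and every bystander stands within 20 mm of where it was (value of joint wheel between 0.9572 and 1.1372 rad and velocity of joint wheel between -0.05 and 0.05 rad/s and value of joint start_key below 0.0015 m and value of joint wheel_cap below 0.003 m and distance of each of pan_edge, jar, tumbler, ladle, spoon_rest, mill from where it was at the start of the episode below 0.02 m); the robot touches nothing.
It fails at once if the wheel is pulled up off its shaft (4 mm) (value of joint wheel_cap above 0.004 m).
It fails at once if a bystander is moved by more than 20 mm, or lifted (distance of any of pan_edge, jar, tumbler, ladle, spoon_rest, mill from where it was at the start of the episode above 0.02 m).
It fails at once if a bystander is tipped (angle between any of pan_edge, jar, tumbler, ladle, spoon_rest, mill's own z axis and vertical above 0.3 rad).
It also fails if it takes over 45 s, if anything falls off the work surface, if the arm or the gripper's body presses on something with over 40 N, if the wrist force passes 120 N, or if a joint passes its speed limit or range.

### The arm

A 6-joint arm with a two-finger parallel gripper is mounted at the origin on the work surface. World frame = base frame: x ahead of the robot, y to its left, z up, the work surface at z = 0. Lengths are in m, angles in rad, forces in N, time in s.
With the tool pointing down it reaches from about 0.375 to 0.975 m from the base axis. Payload 3.8 kg.
Tool frame: the origin (TCP) lies on the centre line of the jaws, within the pads' length; the fingertips stand 14 mm ahead of it and the grasp point (between the pads) lies 5 mm behind it; x points along the fingers, y is the direction in which the jaws open and shut, and the axes are right-handed (so a half turn about x gives the same grasp; the last joint's range is limited). The gripper opens to 85 mm and grips with 20 to 120 N. Pads are 22 mm wide; open, the fingers measure 114 mm over their backs; the gripper's body (76 mm by 85 mm) begins 54 mm behind the grasp point. The pads swing forward as they close: fully open they stand 13 mm farther back than shut.
Start: joints at [-1.286, 0.264, 1.604, -0, 1.274, -0.037], TCP at [0.213, -0.64, 0.245] pointing down, gripper open.
Joint ranges: [-2.63, 2.63], [-0.94, 2.18], [0.31, 2.57], [-1.31, 4.45], [0, 2.66], [-2.55, 2.55]. Speed limits (rad/s): [2.57, 2.57, 3.14, 3.14, 3.14, 3.14].

### API

Orientations are given as a rotation vector (axis times angle).
In Python, from workcell import bot gives the robot as it stands.
- The arm moves only by the shell command python3 -m creep 'ROWS' [FORCE]. ROWS is JSON, a list of rows, each an object with "grip": the finger opening in cm, from 0 to 8.54; "dp": the shift along the tool's x, y, z in cm, a list of three; "rotation": the turn, a rotation vector about the tool's x, y, z in rad, a list of three. A call has 1 to 5 rows; each row is the pose to reach, as a shift and turn from the pose commanded when the call began, along the tool's axes at that moment; what a row does not reach only later rows make up. A row lasts 1/12 s, in which the tool goes at most 41.7 mm and 7.16 degrees, less where a joint would pass 70% of its speed; a pose out of reach is approached as far as the arm can. A call with a gripper value outside its range is refused whole. The fingers move at their own pace and stop on an object; FORCE is the grip in N (left out, the last holds). Time passes only in rows, so rows that repeat a pose let the fingers close. It gives the time, the measured TCP pose, the force and the opening at its end, in the units of the state.
- bot.read_state(): the state, without advancing time (a new reading comes with each control period).
- bot.read_camera(name): name is "scene" or "top" or "wrist"; returns (picture, depth): 480x640x3 uint8, red, green, blue; 480x640 float32, m along the optical axis (not along the pixel's ray), 0 where there is no reading.
- bot.get_calibration(name): a dict with "fx", "fy", "cx", "cy" (pixels), "rvec" (rotation vector, rad) and "tvec" (3), from world to camera coordinates, as OpenCV has them. Camera axes: x right, y down, z forward; pixel columns grow to the right and rows downward; lengths in m; the calibration is good to about 2 mm. A picture is of the moment at which its call begins: read the wrist's pose just before it. get_calibration takes no time and is no camera call; for the wrist camera it gives the pose at the moment of the call.
- bot.finish_job(): hands the job in, once; it reports no verdict.
The state is a dict: "time": time; "q": joint angles; "joint_vel": joint speeds; "joint_torque": joint torques, N m; "tool_pos": TCP position; "tcp_rot": TCP orientation; "wrist_force": force on the tool from outside, world axes, zero at the start; "torque": the same for the moment, N m; "width": opening from 0.0 (shut) to 1.0 (fully open).
Only numpy, scipy, OpenCV 4.12 (cv2) and the standard library are available. Lean on these libraries where they do the work, as an engineer would, in place of code of your own. Each camera call takes 0.05 s, during which the arm holds its last target.

## Working session

There is one attempt and no reset: what is moved stays moved. The work goes in short steps, Python scripts to look and compute and a shell command to move; the robot and the scene stay as the last step left them, time stands still between calls to the robot, and variables do not carry over. Pictures are saved under pics/ and viewed, and the job is handed in when it is done.

```bash
ls; mkdir -p pics; python3 - <<'E'
from workcell import bot
import cv2
s=bot.read_state();print(s)
for n in("top","scene"):
    p,d=bot.read_camera(n);cv2.imwrite(f"pics/{n}0.png",p[:,:,::-1]);
    import numpy as np;np.save(f"{n}0.npy",d);print(n,bot.get_calibration(n))
E
```

```text
pics
{'time': 0.0, 'q': array([-1.28590719e+00,  2.64778746e-01,  1.60536233e+00, -2.04613005e-05,
        1.27367101e+00, -3.69116080e-02]), 'joint_vel': array([ 1.11092560e-04, -1.09153776e-03, -1.26019243e-03, -9.35393298e-05,
       -3.20307811e-04,  1.29641222e-03]), 'joint_torque': array([-9.63925195e-04, -5.15116310e+01, -3.67314005e+01, -1.70903159e-04,
        1.27776770e-02,  1.69697199e-05]), 'tool_pos': array([ 0.21327797, -0.63969822,  0.24395103]), 'tcp_rot': array([ 2.04805828,  0.33474532, -2.04866815]), 'wrist_force': array([-0.35253891,  0.88625974,  0.53490524]), 'torque': array([-0.04267784, -0.02219451,  0.01316198]), 'width': 1.0010774980598411}
top {'fx': 451.0807929895197, 'fy': 451.0807929895197, 'cx': 316.2027294102406, 'cy': 248.41837564020196, 'rvec': array([ 2.13731062, -2.15190934,  0.16433248]), 'tvec': array([0.06083214, 0.58964164, 1.01069934])}
scene {'fx': 530.3133637930271, 'fy': 530.3133637930271, 'cx': 316.77574959001583, 'cy': 233.19405867405644, 'rvec': array([ 2.19829591,  0.77490987, -0.34726594]), 'tvec': array([-0.49067616, -0.1786379 ,  1.54080285])}
```

View pics/top0.png

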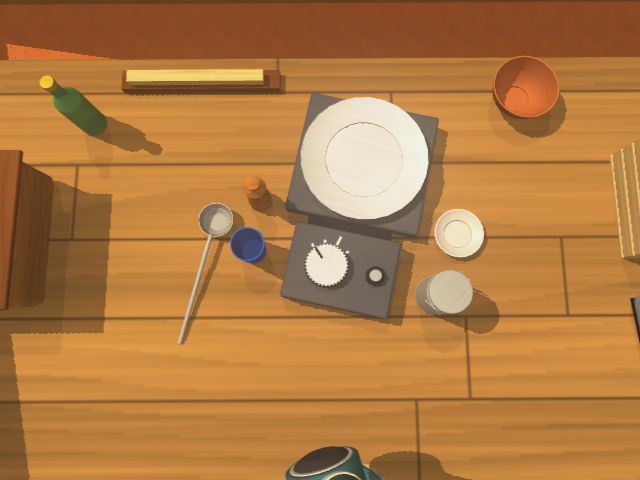

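View pics/scene0.png

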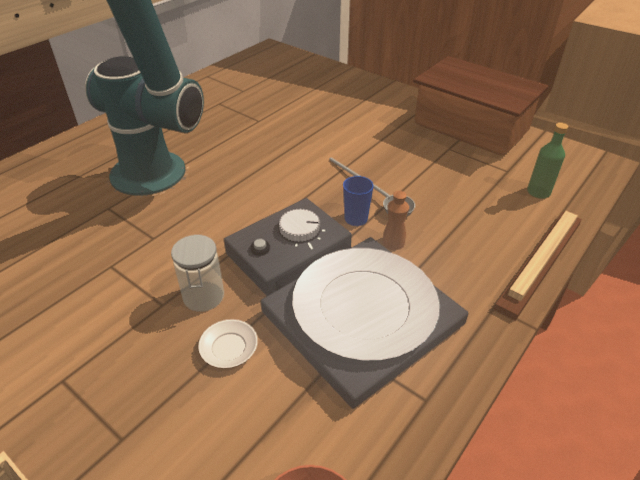

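Top view: the wheel is near (326,265) with its pointer to the upper left. The long mark is near (338,241), the key near (376,276), the tumbler at (248,245) and the jar at (448,293). Next I'll zoom in and measure.

```bash
cat > h.py <<'E'
import numpy as np,cv2
from workcell import bot
def plane(n,u,v,z,c=None):
    c=c or bot.get_calibration(n);R,_=cv2.Rodrigues(np.array(c['rvec']));t=np.array(c['tvec'])
    r=R.T@np.array([(u-c['cx'])/c['fx'],(v-c['cy'])/c['fy'],1]);o=-R.T@t
    return o+r*(z-o[2])/r[2]
def pix(n,P,c=None):
    c=c or bot.get_calibration(n)
    return cv2.projectPoints(np.array(P,float).reshape(-1,1,3),np.array(c['rvec']),np.array(c['tvec']),np.array([[c['fx'],0,c['cx']],[0,c['fy'],c['cy']],[0,0,1]]),None)[0].reshape(-1,2)
E
python3 - <<'E'
from h import *
im=cv2.imread("pics/top0.png")
cv2.imwrite("pics/top0z.png",cv2.resize(im[215:325,275:405],None,fx=5,fy=5,interpolation=cv2.INTER_CUBIC))
d=np.load("top0.npy")
c=bot.get_calibration("top");R,_=cv2.Rodrigues(c['rvec'])
vv,uu=np.mgrid[0:480,0:640]
P=np.stack([(uu-c['cx'])/c['fx']*d,(vv-c['cy'])/c['fy']*d,d],-1)
W=(P-c['tvec'])@R
for n,(u,v) in dict(wheel=(330,268),key=(376,276),pod=(345,300)).items(): print(n,W[v,u])
E
```

```text
wheel [0.53967958 0.02638011 0.0829009 ]
key [ 0.52127474 -0.07645465  0.08030619]
pod [ 0.46911435 -0.00757512  0.05922482]
```

View pics/top0z.png

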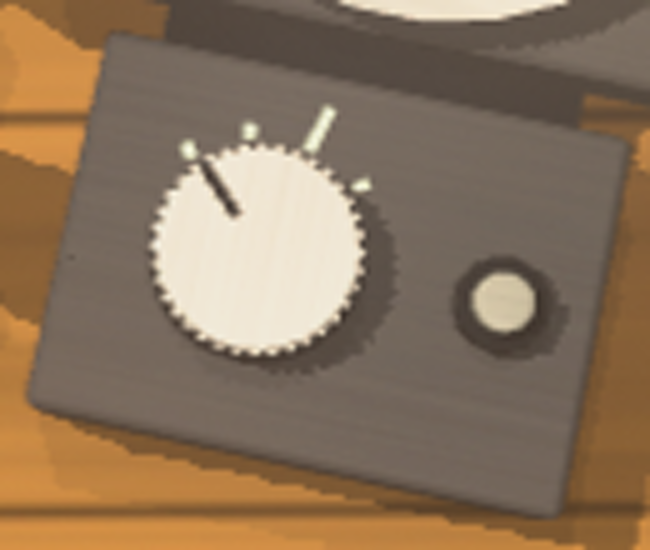

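```bash
python3 - <<'E'
from h import *
s=bot.read_state();R,_=cv2.Rodrigues(s['tcp_rot']);print(R.round(3))
ax=plane("top",275+258/5,215+250/5,.084);k=plane("top",275+504/5,215+301/5,.080);lm=plane("top",275+319/5,215+130/5,.06)
m=[plane("top",275+a/5,215+b/5,.06) for a,b in((188,150),(250,131),(362,185))]
pt=plane("top",275+205/5,215+162/5,.084)
print(ax,k,lm,pt)
y=(ax-k)[:2];print(np.linalg.norm(y),'yaw',np.degrees(np.arctan2(-y[0],y[1])))
for q in m+[lm,pt]:
    e=(q-ax)[:2];print(np.degrees(np.arctan2(e[1],e[0])),np.linalg.norm(e))
for t in (ax,k): print((t[:2]-s['tool_pos'][:2])@R[:2,:]*100, (R.T@(np.array([t[0],t[1],.245])-s['tool_pos']))*100)
E
```

```text
[[-0.001  0.316 -0.949]
 [ 0.002 -0.949 -0.316]
 [-1.    -0.002 -0.   ]]
[0.54635737 0.03394702 0.084     ] [ 0.52309982 -0.07609638  0.08      ] [0.60464778 0.00455795 0.06      ] [0.58635511 0.0573884  0.084     ]
0.11247427863351826 yaw -11.933781840751866
32.28793154388871 0.05836069570335268
2.456025613778048 0.058085802076508236
-56.34534562466537 0.05863799243599814
-26.7564908091048 0.06528008483678203
30.373192002249702 0.046360731078374295
[  0.11514231 -53.3789617  -52.89946094] [ 2.15720143e-02 -5.33791547e+01 -5.28994699e+01]
[  0.0945859  -43.67488257 -47.21306847] [ 1.01560871e-03 -4.36750755e+01 -4.72130774e+01]
```

```bash
python3 -m creep '[{"grip":5,"dp":[0,-2.9,-2.9],"rotation":[0,0,0]},{"grip":5,"dp":[0,-5.8,-5.8],"rotation":[0,0,0]},{"grip":5,"dp":[0,-8.7,-8.6],"rotation":[0,0,0]},{"grip":5,"dp":[0,-11.6,-11.5],"rotation":[0,0,0]},{"grip":5,"dp":[0,-14.5,-14.4],"rotation":[0,0,0]}]' 20
python3 -m creep '[{"grip":5,"dp":[0,-2.9,-2.9],"rotation":[0,0,0]},{"grip":5,"dp":[0,-5.8,-5.8],"rotation":[0,0,0]},{"grip":5,"dp":[0,-8.7,-8.6],"rotation":[0,0,0]},{"grip":5,"dp":[0,-11.6,-11.5],"rotation":[0,0,0]},{"grip":5,"dp":[0,-14.5,-14.4],"rotation":[0,0,0]}]'
python3 - <<'E'
from h import *
s=bot.read_state();R,_=cv2.Rodrigues(s['tcp_rot']);print(s['q'],s['tool_pos'],R.round(3))
t=np.array([.5464,.0339,.245]);print(R.T@(t-s['tool_pos'])*100)
E
```

```text
time: 0.52
tool_pos: [0.3044, -0.4553, 0.2445]
tcp_rot: [2.048, 0.333, -2.049]
wrist_force: [0.6, 0.3, 0.9]
width: 0.584
time: 0.93
tool_pos: [0.3951, -0.2721, 0.2449]
tcp_rot: [2.048, 0.332, -2.048]
wrist_force: [1.4, 0.5, -0.0]
width: 0.587
[-6.55116557e-01 -1.11519899e-01  2.00703798e+00  6.63894442e-05
  1.24636005e+00  5.94372066e-01] [ 0.39508911 -0.27212356  0.24494935] [[-0.     0.316 -0.949]
 [ 0.    -0.949 -0.316]
 [-1.    -0.     0.   ]]
[-1.06036180e-03 -2.42582237e+01 -2.40206717e+01]
```

```bash
python3 -m creep '[{"grip":5,"dp":[0,-2.9,-2.8],"rotation":[-0.1,0,0]},{"grip":5,"dp":[0,-5.8,-5.6],"rotation":[-0.2,0,0]},{"grip":5,"dp":[0,-8.7,-8.4],"rotation":[-0.3,0,0]},{"grip":5,"dp":[0,-11.6,-11.4],"rotation":[-0.4,0,0]},{"grip":5,"dp":[0,-14.5,-14.4],"rotation":[-0.5,0,0]}]'
python3 - <<'E'
from h import *
s=bot.read_state();R,_=cv2.Rodrigues(s['tcp_rot']);print(s['q'],s['tool_pos'],R.round(3))
t=np.array([.5464,.0339,.245]);print(R.T@(t-s['tool_pos'])*100)
E
```

```text
time: 1.35
tool_pos: [0.4858, -0.0891, 0.2451]
tcp_rot: [1.733, 0.76, -1.733]
wrist_force: [0.9, -0.6, -0.0]
width: 0.586
[-2.31783403e-01 -8.30100215e-02  1.98090694e+00 -9.63065224e-05
  1.24377576e+00  5.12399270e-01] [ 0.48577255 -0.08910173  0.24509191] [[-0.     0.736 -0.677]
 [-0.    -0.677 -0.736]
 [-1.    -0.     0.   ]]
[ 7.72590407e-03 -3.87136162e+00 -1.31553684e+01]
```

```bash
python3 -m creep '[{"grip":5,"dp":[0,-0.8,-3.0],"rotation":[-0.1,0,0]},{"grip":5,"dp":[0,-1.6,-6.0],"rotation":[-0.2,0,0]},{"grip":5,"dp":[0,-2.5,-9.0],"rotation":[-0.3,0,0]},{"grip":5,"dp":[0,-3.3,-11.5],"rotation":[-0.4,0,0]},{"grip":5,"dp":[2,-3.9,-13.2],"rotation":[-0.5,0,0]}]'
python3 -m creep '[{"grip":5,"dp":[3,0,0],"rotation":[0,0,0]},{"grip":5,"dp":[6,0,0],"rotation":[0,0,0]},{"grip":5,"dp":[8.5,0,0],"rotation":[0,0,0]},{"grip":5,"dp":[8.5,0,0],"rotation":[0,0,0]}]'
python3 - <<'E'
from h import *
s=bot.read_state();R,_=cv2.Rodrigues(s['tcp_rot']);print(s['q'],s['tool_pos'],R.round(3),s['wrist_force'])
t=np.array([.5464,.0339,.098]);print(R.T@(t-s['tool_pos'])*100)
p,d=bot.read_camera("scene");cv2.imwrite("pics/s1.png",p[:,:,::-1][130:330,150:450].repeat(2,0).repeat(2,1))
c=bot.get_calibration("wrist")
p,d=bot.read_camera("wrist");cv2.imwrite("pics/w1.png",p[:,:,::-1]);np.save("w1.npy",d)
print(pix("wrist",[t+[0,0,-.014],s['tool_pos']],c))
E
```

```text
time: 1.77
tool_pos: [0.5505, 0.0346, 0.229]
tcp_rot: [1.39, 1.08, -1.379]
wrist_force: [1.7, -0.0, -0.1]
width: 0.585
time: 2.1
tool_pos: [0.5419, 0.0323, 0.1337]
tcp_rot: [1.383, 1.089, -1.4]
wrist_force: [-0.6, -0.3, 0.0]
width: 0.585
[ 1.37041312e-02  1.20627472e-01  1.99093782e+00 -4.16177608e-05
  1.04212433e+00  2.62132606e-01] [0.54187291 0.03231671 0.13372649] [[-0.012  0.969 -0.246]
 [-0.    -0.246 -0.969]
 [-1.    -0.012  0.003]] [-0.58094766 -0.33763547  0.0051389 ]
[ 3.56688029  0.44156222 -0.27608637]
[[322.951243   261.50891695]
 [315.13633396 308.3914784 ]]
```

View pics/s1.png

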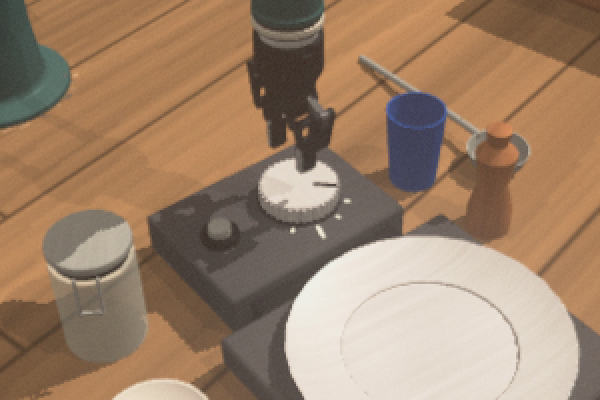

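View pics/w1.png

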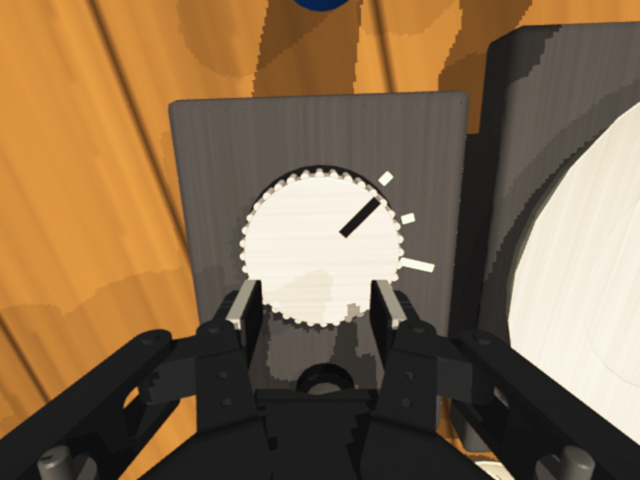

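The wheel centre shows at about (322,249) in the wrist view, with the pointer still at the first mark. The last move may not have settled when I took this, so I'll re-measure.

```bash
python3 - <<'E'
from h import *
s=bot.read_state();R,_=cv2.Rodrigues(s['tcp_rot']);print(s['tool_pos'],R.round(3))
c=bot.get_calibration("wrist")
p,d=bot.read_camera("wrist")
g=((p.min(2)>150)).astype(np.uint8)
n,l,st,ce=cv2.connectedComponentsWithStats(g);i=l[230,290];print(st[i],ce[i])
cs,_=cv2.findContours((l==i).astype(np.uint8),cv2.RETR_EXTERNAL,cv2.CHAIN_APPROX_NONE)
pts=cs[0][:,0];pts=pts[(pts[:,1]<270)]
e=cv2.fitEllipse(pts);print(e)
q=np.array([plane("wrist",*x,.084,c) for x in pts]);A=np.c_[2*q[:,:2],np.ones(len(q))];x=np.linalg.lstsq(A,(q[:,:2]**2).sum(1),rcond=None)[0]
ax=np.array([x[0],x[1],.098]);print(ax,np.sqrt(x[2]+x[0]**2+x[1]**2))
print(R.T@(ax-s['tool_pos'])*100)
k=plane("top",375.8,275.2,.080);print(np.linalg.norm(ax[:2]-k[:2]))
E
```

```text
[0.54581801 0.03207528 0.13919955] [[-0.003  0.969 -0.246]
 [-0.    -0.246 -0.969]
 [-1.    -0.003  0.001]]
[  237   170   192   155 17787] [317.24360488 247.76690842]
((323.34881591796875, 252.65121459960938), (142.4483184814453, 178.48513793945312), 121.9925765991211)
[0.54730057 0.03445542 0.098     ] 0.046914925805478166
[ 4.11941439  0.09851678 -0.27088953]
0.11316968171073859
```

```bash
python3 -m creep '[{"grip":5,"dp":[2,0.1,-0.2],"rotation":[0,0,0]},{"grip":5,"dp":[3.5,0.1,-0.2],"rotation":[0,0,0]},{"grip":5,"dp":[4,0.1,-0.2],"rotation":[0,0,0]},{"grip":5,"dp":[4,0.1,-0.2],"rotation":[0,0,0]},{"grip":5,"dp":[4,0.1,-0.2],"rotation":[0,0,0]}]'
python3 -m creep '[{"grip":5,"dp":[0.1,0,0],"rotation":[0,0,0]},{"grip":5,"dp":[0.2,0,0],"rotation":[0,0,0]},{"grip":5,"dp":[0.2,0,0],"rotation":[0,0,0]}]'
```

```text
time: 2.67
tool_pos: [0.5496, 0.0336, 0.102]
tcp_rot: [1.392, 1.079, -1.388]
wrist_force: [0.2, 0.1, 0.6]
width: 0.584
time: 2.92
tool_pos: [0.5491, 0.0337, 0.0992]
tcp_rot: [1.391, 1.08, -1.389]
wrist_force: [-0.2, 0.3, 0.1]
width: 0.585
```

```bash
python3 -m creep '[{"grip":5,"dp":[0.2,-0.2,0],"rotation":[0,0,0]},{"grip":5,"dp":[0.3,-0.2,0],"rotation":[0,0,0]},{"grip":5,"dp":[0.3,-0.2,0],"rotation":[0,0,0]}]'
python3 -m creep '[{"grip":5,"dp":[0.1,0,0],"rotation":[0,0,0]},{"grip":5,"dp":[0.2,0,0],"rotation":[0,0,0]},{"grip":5,"dp":[0.2,0,0],"rotation":[0,0,0]}]'
```

```text
time: 3.17
tool_pos: [0.5462, 0.0343, 0.0951]
tcp_rot: [1.39, 1.081, -1.391]
wrist_force: [0.6, -0.3, -0.2]
width: 0.589
time: 3.42
tool_pos: [0.5464, 0.0343, 0.0948]
tcp_rot: [1.39, 1.081, -1.391]
wrist_force: [-5.3, 0.1, 10.9]
width: 0.584
```

```bash
python3 -m creep '[{"grip":5,"dp":[0,0,0],"rotation":[0.06,0,0]},{"grip":5,"dp":[0,0,0],"rotation":[0.12,0,0]},{"grip":5,"dp":[0,0,0],"rotation":[0.18,0,0]},{"grip":5,"dp":[0,0,0],"rotation":[0.24,0,0]},{"grip":5,"dp":[0,0,0],"rotation":[0.3,0,0]}]'
python3 - <<'E'
from h import *
s=bot.read_state();print(s['torque'],s['wrist_force'])
p,d=bot.read_camera("wrist");cv2.imwrite("pics/w2.png",p[:,:,::-1])
E
```

```text
time: 3.83
tool_pos: [0.5458, 0.0347, 0.0948]
tcp_rot: [1.602, 0.897, -1.605]
wrist_force: [-7.1, 2.0, 13.2]
width: 0.583
[0.3604131  1.24249889 0.07404637] [-7.06726817  2.01930743 13.2177715 ]
```

View pics/w2.png

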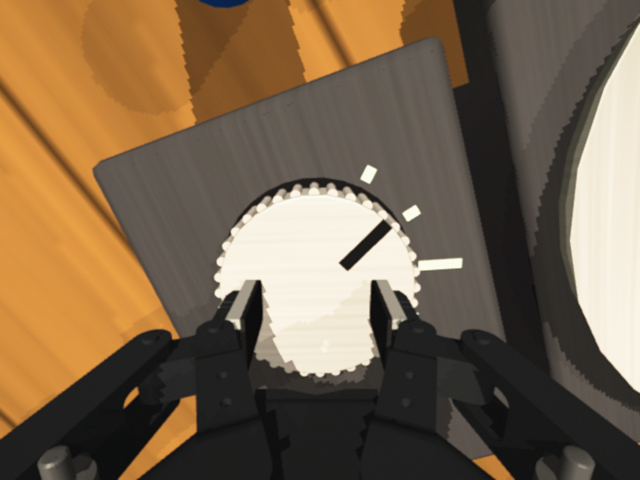

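The wheel is following: the pointer at (365,245) is now near the second mark at (411,213). I'll carry on.

```bash
python3 -m creep '[{"grip":5,"dp":[0,0,0],"rotation":[0.08,0,0]},{"grip":5,"dp":[0,0,0],"rotation":[0.16,0,0]},{"grip":5,"dp":[0,0,0],"rotation":[0.24,0,0]},{"grip":5,"dp":[0,0,0],"rotation":[0.32,0,0]},{"grip":5,"dp":[0,0,0],"rotation":[0.4,0,0]}]'
python3 -m creep '[{"grip":5,"dp":[0,0,0],"rotation":[0.08,0,0]},{"grip":5,"dp":[0,0,0],"rotation":[0.16,0,0]},{"grip":5,"dp":[0,0,0],"rotation":[0.24,0,0]},{"grip":5,"dp":[0,0,0],"rotation":[0.3,0,0]},{"grip":5,"dp":[0,0,0],"rotation":[0.3,0,0]}]'
python3 - <<'E'
from h import *
s=bot.read_state();print(s['q'],s['torque'],s['wrist_force'])
p,d=bot.read_camera("wrist");cv2.imwrite("pics/w3.png",p[:,:,::-1])
E
```

```text
time: 4.3
tool_pos: [0.5452, 0.0356, 0.0948]
tcp_rot: [1.867, 0.599, -1.872]
wrist_force: [-8.5, 5.1, 13.7]
width: 0.585
time: 4.72
tool_pos: [0.5455, 0.0362, 0.0948]
tcp_rot: [2.049, 0.333, -2.053]
wrist_force: [-6.8, 5.0, 11.8]
width: 0.582
[0.01872316 0.16758773 2.01886431 0.0039175  0.95748934 1.26879442] [0.99457202 1.08914333 0.01489435] [-6.8142031   5.0012304  11.80128118]
```

View pics/w3.png

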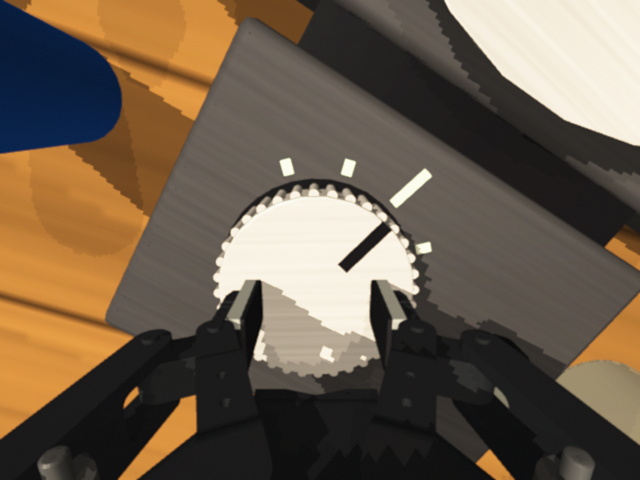

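The pointer line, near (365,247), lines up with the long mark at (410,188). Next I'll lift straight up.

```bash
python3 -m creep '[{"grip":5,"dp":[-0.3,0,0],"rotation":[0,0,0]},{"grip":5,"dp":[-1,0,0],"rotation":[0,0,0]},{"grip":5,"dp":[-2.5,0,0],"rotation":[0,0,0]},{"grip":5,"dp":[-5,0,0],"rotation":[0,0,0]},{"grip":5,"dp":[-5,0,0],"rotation":[0,0,0]}]'
python3 -m creep '[{"grip":0,"dp":[0,0,0],"rotation":[0,0,0]},{"grip":0,"dp":[0,0,0],"rotation":[0,0,0]},{"grip":0,"dp":[0,0,0],"rotation":[0,0,0]},{"grip":0,"dp":[0,0,0],"rotation":[0,0,0]}]'
python3 - <<'E'
from h import *
c=bot.get_calibration("wrist");s=bot.read_state();R,_=cv2.Rodrigues(s['tcp_rot']);print(s['q'],s['tool_pos'],s['wrist_force'])
p,d=bot.read_camera("wrist");cv2.imwrite("pics/w4.png",p[:,:,::-1])
k=plane("top",375.8,275.2,.080);t=np.array([k[0],k[1],.1]);print(R.T@(t-s['tool_pos'])*100, pix("wrist",[k],c))
E
```

```text
time: 5.18
tool_pos: [0.5499, 0.0341, 0.1481]
tcp_rot: [2.055, 0.331, -2.039]
wrist_force: [1.0, 0.2, 0.7]
width: 0.588
time: 5.52
tool_pos: [0.5455, 0.0342, 0.1419]
tcp_rot: [2.045, 0.333, -2.05]
wrist_force: [-0.3, 0.0, -0.5]
width: 0.014
[ 1.69924783e-02  1.12670050e-01  1.98304476e+00 -5.61838158e-05
  1.04832679e+00  1.26610662e+00] [0.54551419 0.03415788 0.14189626] [-0.28605197  0.02505042 -0.48142483]
[4.19609563 9.75394439 5.60271052] [[465.88185364 337.56785634]]
```

View pics/w4.png

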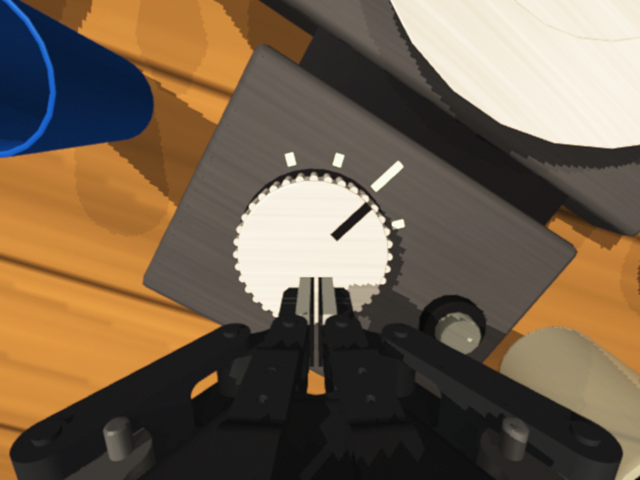

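The pointer (from (335,238) to (369,207)) aims at the long mark near (387,176). The key is at about (462,333). I'll measure both.

```bash
python3 - <<'E'
from h import *
c=bot.get_calibration("wrist");s=bot.read_state();R,_=cv2.Rodrigues(s['tcp_rot']);print(s['tool_pos'])
ax=np.array([.547,.0343])
a=lambda p:np.degrees(np.arctan2(p[1]-ax[1],p[0]-ax[0]))
print('ptr',a(plane("wrist",369,207,.084,c)),'mark',a(plane("wrist",387,176,.06,c)))
P1=plane("wrist",335,238,.084,c);P2=plane("wrist",369,207,.084,c);M1=plane("wrist",374,189,.06,c);M2=plane("wrist",401,163,.06,c)
for x,y in((P1,P2),(M1,M2)):print(np.degrees(np.arctan2(*(y-x)[1::-1])))
k=plane("wrist",461,333,.08,c);print('key',k);kt=plane("top",375.8,275.2,.08)
k=(k+kt)/2
print(R.T@(np.array([k[0],k[1],.11])-s['tool_pos'])*100)
E
```

```text
[0.5456116  0.03418952 0.14198651]
ptr -24.908379455287484 mark -25.20969334055674
-27.545996689917104
-26.254221899744174
key [ 0.5252828  -0.07159532  0.08      ]
[3.20415444 9.57386061 5.44156706]
```

```bash
python3 -m creep '[{"grip":0,"dp":[0,2.4,1.4],"rotation":[0,0,0]},{"grip":0,"dp":[0,4.8,2.7],"rotation":[0,0,0]},{"grip":0,"dp":[0,7.2,4.1],"rotation":[0,0,0]},{"grip":0,"dp":[0,9.6,5.4],"rotation":[0,0,0]},{"grip":0,"dp":[0,9.6,5.4],"rotation":[0,0,0]}]'
python3 -m creep '[{"grip":0,"dp":[1,0,0],"rotation":[0,0,0]},{"grip":0,"dp":[2,0,0],"rotation":[0,0,0]},{"grip":0,"dp":[3,0,0],"rotation":[0,0,0]},{"grip":0,"dp":[3,0,0],"rotation":[0,0,0]},{"grip":0,"dp":[3,0,0],"rotation":[0,0,0]}]'
python3 - <<'E'
from h import *
p,d=bot.read_camera("scene");cv2.imwrite("pics/s2.png",cv2.resize(p[:,:,::-1][170:300,160:360],None,fx=4,fy=4))
s=bot.read_state();print(s['tool_pos'])
E
```

```text
time: 5.98
tool_pos: [0.5244, -0.0774, 0.1425]
tcp_rot: [2.046, 0.328, -2.05]
wrist_force: [-0.3, -0.2, 0.5]
width: -0.003
time: 6.4
tool_pos: [0.5244, -0.0727, 0.1114]
tcp_rot: [2.044, 0.335, -2.051]
wrist_force: [0.8, -0.5, 0.0]
width: -0.003
[ 0.52518994 -0.07297142  0.1123255 ]
```

View pics/s2.png

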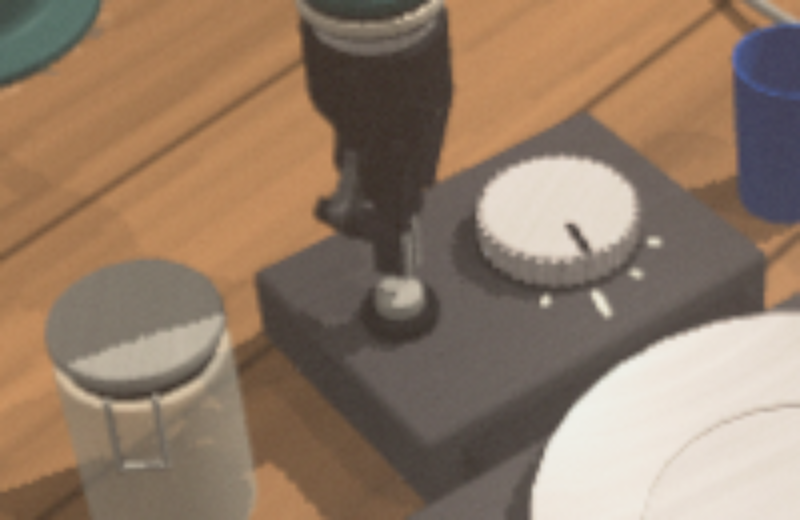

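The wheel pointer at (580,238) is on the long mark at (600,303), and the fingertips stand above the key at (400,295). Now I'll press.

```bash
python3 -m creep '[{"grip":0,"dp":[0.8,0,0],"rotation":[0,0,0]},{"grip":0,"dp":[1.6,0,0],"rotation":[0,0,0]},{"grip":0,"dp":[1.8,0,0],"rotation":[0,0,0]},{"grip":0,"dp":[1.8,0,0],"rotation":[0,0,0]}]'
python3 -m creep '[{"grip":0,"dp":[0.2,0,0],"rotation":[0,0,0]},{"grip":0,"dp":[0.3,0,0],"rotation":[0,0,0]},{"grip":0,"dp":[0.3,0,0],"rotation":[0,0,0]}]'
```

```text
time: 6.78
tool_pos: [0.5255, -0.0736, 0.0947]
tcp_rot: [2.047, 0.333, -2.048]
wrist_force: [0.0, 1.0, 2.3]
width: 0.002
time: 7.03
tool_pos: [0.5256, -0.0737, 0.0925]
tcp_rot: [2.048, 0.333, -2.048]
wrist_force: [-1.0, 2.7, 2.9]
width: 0.001
```

```bash
python3 -m creep '[{"grip":0,"dp":[0.2,0,0],"rotation":[0,0,0]},{"grip":0,"dp":[0.3,0,0],"rotation":[0,0,0]},{"grip":0,"dp":[0.3,0,0],"rotation":[0,0,0]}]'
python3 -m creep '[{"grip":0,"dp":[0.2,0,0],"rotation":[0,0,0]},{"grip":0,"dp":[0.2,0,0],"rotation":[0,0,0]},{"grip":0,"dp":[0.2,0,0],"rotation":[0,0,0]}]'
```

```text
time: 7.28
tool_pos: [0.5258, -0.0738, 0.09]
tcp_rot: [2.048, 0.332, -2.047]
wrist_force: [-3.5, 2.3, 7.5]
width: 0.002
time: 7.53
tool_pos: [0.5259, -0.0738, 0.0898]
tcp_rot: [2.048, 0.332, -2.047]
wrist_force: [-7.5, 3.1, 18.5]
width: -0.003
```

```bash
python3 - <<'E'
from h import *
p,d=bot.read_camera("scene");cv2.imwrite("pics/s3.png",cv2.resize(p[:,:,::-1][170:300,160:360],None,fx=4,fy=4))
s=bot.read_state();print(s['tool_pos'],s['wrist_force'])
E
python3 -m creep '[{"grip":0,"dp":[-0.5,0,0],"rotation":[0,0,0]},{"grip":0,"dp":[-2,0,0],"rotation":[0,0,0]},{"grip":0,"dp":[-5,0,0],"rotation":[0,0,0]},{"grip":0,"dp":[-9,0,0],"rotation":[0,0,0]},{"grip":0,"dp":[-12,0,0],"rotation":[0,0,0]}]'
python3 -m creep '[{"grip":0,"dp":[-1,3,3],"rotation":[0,0,0]},{"grip":0,"dp":[-1,5,6],"rotation":[0,0,0]},{"grip":0,"dp":[-1,5,9],"rotation":[0,0,0]},{"grip":0,"dp":[-1,5,12],"rotation":[0,0,0]},{"grip":0,"dp":[-1,5,12],"rotation":[0,0,0]}]'
python3 - <<'E'
from h import *
for n in("scene","top"):
    p,d=bot.read_camera(n);cv2.imwrite(f"pics/{n}4.png",p[:,:,::-1]);
    if n=="top":
        cv2.imwrite("pics/top4z.png",cv2.resize(p[215:325,275:405,::-1],None,fx=5,fy=5,interpolation=cv2.INTER_CUBIC))
        d0=np.load("top0.npy");print([(d0[v,u],d[v,u]) for u,v in((376,276),(375,275),(330,268),(320,275))])
E
```

```text
[ 0.52594031 -0.07386105  0.08980526] [-7.18624726  2.57629017 18.18890564]
time: 8.0
tool_pos: [0.5258, -0.0743, 0.209]
tcp_rot: [2.048, 0.331, -2.047]
wrist_force: [0.8, -0.1, 0.8]
width: 0.0
time: 8.42
tool_pos: [0.4231, -0.1605, 0.2162]
tcp_rot: [2.045, 0.33, -2.053]
wrist_force: [0.0, 0.3, -0.8]
width: 0.0
[(np.float32(1.0095387), np.float32(1.0094514)), (np.float32(1.0063065), np.float32(1.0070791)), (np.float32(1.0093905), np.float32(1.0088285)), (np.float32(1.0078651), np.float32(1.006999))]
```

View pics/s3.png

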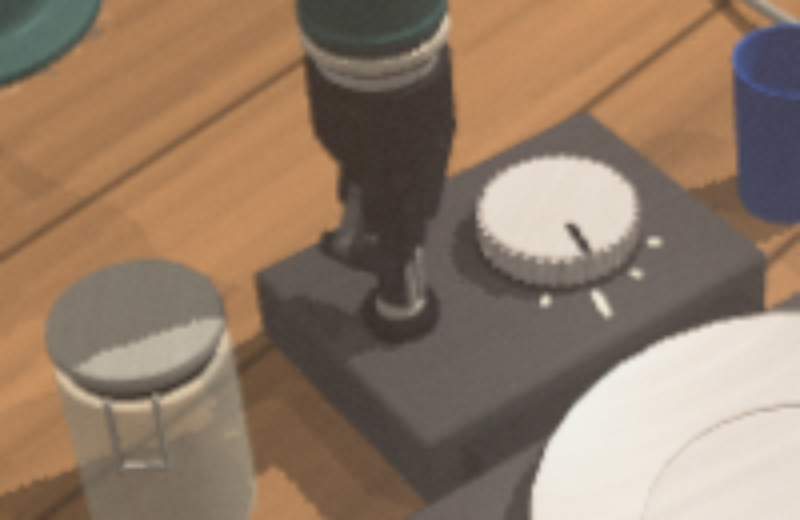

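View pics/top4z.png

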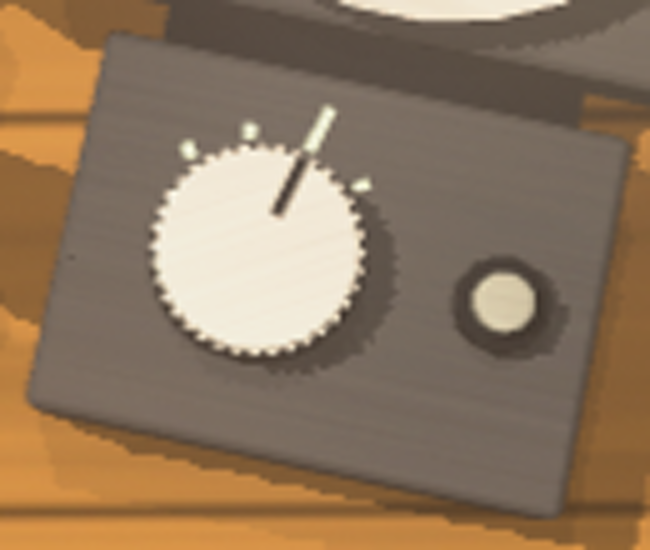

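View pics/scene4.png

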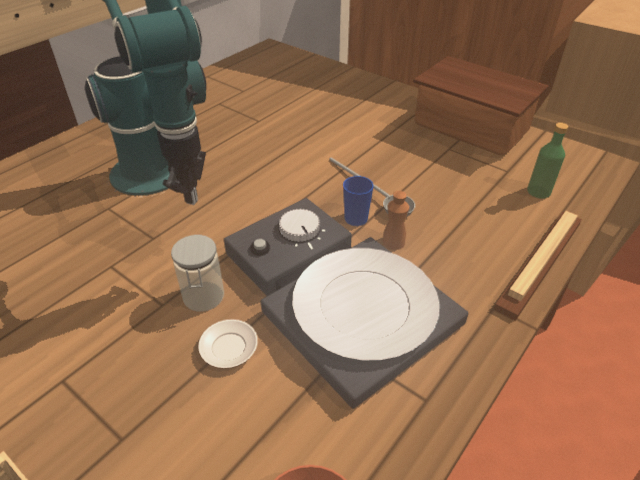

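The pointer is exactly on the long mark, the key is up, and the bystanders look unmoved. I want to be sure the stop I felt was the key bottoming and not the collar around it, so I'll check heights.

```bash
python3 - <<'E'
from h import *
c=bot.get_calibration("top");R,_=cv2.Rodrigues(c['rvec']);vv,uu=np.mgrid[0:480,0:640]
Z=[]
for i in range(6):
    p,d=bot.read_camera("top")
    P=np.stack([(uu-c['cx'])/c['fx']*d,(vv-c['cy'])/c['fy']*d,d],-1);Z.append(((P-c['tvec'])@R)[...,2])
Z=np.mean(Z,0)*1000
print(Z[264:288,364:389:2].round(0).astype(int))
print('key',Z[272:279,373:380].mean(),'wheel',Z[255:275,318:336].mean(),'pod',Z[295:305,320:370].mean())
a=cv2.imread("pics/top0.png").astype(int);b=cv2.imread("pics/top4.png").astype(int)
D=(abs(a-b).max(2)>40).astype(np.uint8);n,l,st,ce=cv2.connectedComponentsWithStats(D);print([tuple(x) for x in st[1:] if x[4]>15])
E
```

```text
[[ 60  59  60  61  60  59  61  60  59  59  60  60  60]
 [ 59  60  61  59  63  60  60  60  60  60  60  59  62]
 [ 59  60  61  60  62  71  71  61  61  62  59  61  59]
 [ 59  59  60  61  74  73  73  72  60  61  59  59  61]
 [ 58  60  61  72  72  71  73  73  72  60  61 231  60]
 [ 59  61  71  72  72  72  81  72  73  71  60  61  61]
 [ 60  60  72  72  72  81  82  82  72  72  61  61  61]
 [ 59  60  74  72  81  81 250  83  81  72  61  62  60]
 [ 60  66  74  72  82  82  83  81  82  72  59  58  61]
 [ 62  70  73  81  82  82  81  82  82  73  72  62  59]
 [ 61  71  72  80  82  82  81  82  83  73  72  61  60]
 [ 60  71  72  81  82  82  82  83  84  72  72  60  62]
 [232  72  72  81  81  82  82  82  82  72  72  61  61]
 [ 60  72  71  81  82  81  84  82  81  73  73  60  60]
 [232  71  73  74  83  82  82  82 250  73  72  59  61]
 [ 60  64  72  73  82  81  83  82  81  71  71  59 231]
 [ 60  59  71  72  76  83  83  81  72  73  59  60  61]
 [ 61  60  71  72  72  77  81  71  72  73  60  61  60]
 [ 61  61  66  72  72  73  70  73  73  70  62  62  61]
 [ 61  61  60  71  73  70  73  72  71  60  59  62  60]
 [ 58  61  60  59  72  73  73  72  61  60  60  59  61]
 [ 61  60 231  59  59  67  68  60  61  61  60  60  59]
 [ 60  62  62  61  60  62  60  59  59  59  60  60  61]
 [ 61  59  61  60  60  60  60  60  60  60  59  62  61]]
key 82.11040990969649 wheel 86.8064427691491 pod 65.08060548049235
[(np.int32(315), np.int32(247), np.int32(9), np.int32(12), np.int32(41)), (np.int32(329), np.int32(246), np.int32(8), np.int32(13), np.int32(40)), (np.int32(370), np.int32(268), np.int32(259), np.int32(212), np.int32(20969)), (np.int32(554), np.int32(399), np.int32(77), np.int32(81), np.int32(3554)), (np.int32(285), np.int32(446), np.int32(77), np.int32(34), np.int32(1432)), (np.int32(322), np.int32(465), np.int32(44), np.int32(15), np.int32(330))]
```

Key top is 82 mm and the collar 72 mm. The tips stopped at 75.8 mm, so the stop was the key's own end of travel at 6 mm. I'll check the changed region in the top view, which starts near (370,268).

View pics/top4.png

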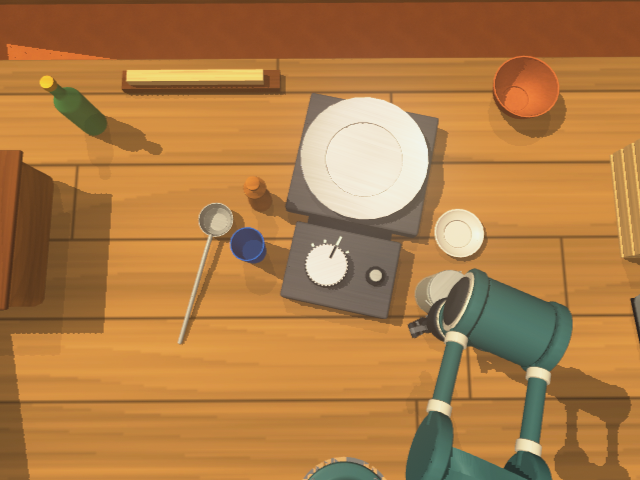

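The changed region is only the arm itself: the wheel pointer is on the long mark and all bystanders are in place. Handing in.

```bash
python3 - <<'E'
from h import *
s=bot.read_state();print(s['time'],s['joint_vel'].round(3),s['wrist_force'].round(1));bot.finish_job()
E
```

```text
8.8167 [-0.    -0.003  0.003 -0.002  0.002 -0.001] [-0.6  0.1  0.4]
the job is handed in; nothing more can be done
```

I turned the wheel two clicks clockwise, from the first mark to the long mark, and pressed the start key fully down. I then let the key go, moved clear and handed the job in at 8.8 s. To turn the wheel I pressed two spread fingertips on its top with about 11–14 N and rotated them about its axis.

**Wheel:** my last pictures show the pointer line on the long mark. Measured directions agree to about 1°, and it stayed there through the key press.

**Start key:** it hit a hard stop at about 18 N with the fingertips at 75.8 mm. Its top stands at 82 mm and the collar around it at 72 mm, so the stop was the key's own 6 mm end of travel. The key is up again.

**Bystanders:** the pan, tumbler, ladle, spoon rest and mill look unmoved in both cameras. The arm partly hid the jar in the last top view, but the scene camera shows it standing where it was. I compared these only by eye and by picture difference, with no fresh position measurements.

**Disagreements:** none of the checks failed. The wrist and top cameras differed by about 5 mm on the key's position, so I pressed at their average.

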